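# Sort leftover hardware into the sample-marked bins

### The arm

A 6-joint arm with a two-finger parallel gripper is mounted at the origin on the work surface. World frame = base frame: x ahead of the robot, y to its left, z up, the work surface at z = 0. Lengths are in mm, angles in rad, forces in N, time in s.
With the tool pointing down it reaches from about 300 to 775 mm from the base axis. Payload 14.6 kg.
Tool frame: the origin (TCP) lies between the finger pads; the fingertips stand manip.tip_reach ahead of it and the grasp point (between the pads) lies 5 mm behind it (manip.tip_reach is the distance from the TCP to the fingertips, in mm); z points along the fingers, y is the line along which they close (so a half turn about z gives the same grasp; the last joint's range is limited). The gripper opens to 94 mm and grips with 3 to 60 N. Pads are 16 mm wide; open, the fingers measure 119 mm over their backs; the gripper's body (75 mm by 177 mm) begins 78 mm behind the grasp point.
Start: joints at [-1.351, 0.3, 1.521, -0, 1.321, -0.067], TCP at [155.58, -527.527, 219.446] pointing down, gripper open.
Joint ranges: [-3.03, 3.03], [-0.79, 2.21], [0.23, 2.52], [-1.04, 4.18], [0, 3.07], [-2.55, 2.55]. Speed limits (rad/s): [2.22, 2.22, 2.57, 3.14, 3.14, 3.14].

### API

Orientations are given as [roll, pitch, yaw] about the fixed x, y, z axes, in that order (R = Rz(yaw) Ry(pitch) Rx(roll)).
In Python, from cell import manip gives the robot as it stands. The module is installed in compiled form; this text tells all that it offers.
- The arm moves only by the shell command python3 -m creep 'ROWS' [FORCE]. ROWS is JSON, a list of rows, each a list of 3 entries, a list of its own where there are three numbers: the opening, from -1 (shut) to 1 (fully open), then the shift along the tool's x, y, z in cm, then the turn about the tool's z in units of 5 degrees (1.0 is 5 degrees). In form: [[grip, [tx, ty, tz], roll], ...]. A call has 1 to 12 rows; each row is the pose to reach, as a shift and turn from the pose commanded when the call began, along the tool's axes at that moment; what a row does not reach only later rows make up. A row lasts 1/10 s, in which the tool goes at most 50 mm and 8.59 degrees, less where a joint would pass 70% of its speed; a pose out of reach is approached as far as the arm can. A call with a gripper value outside its range is refused whole. The fingers move at their own pace and stop on an object; FORCE is the grip in N (left out, the last holds). Time passes only in rows, so rows that repeat a pose let the fingers close. It gives the time, the measured TCP pose, the force, the opening and the grip force at its end, in the units of the state.
- manip.read_state(): the state, without advancing time (a new reading comes with each control period).
- manip.camera(name): name is "side" or "top"; returns the picture (480x640x3 uint8, red, green, blue); there is no depth.
- manip.camera_params(name): a dict with "fovy" (degrees; the focal length in pixels is half the picture's height over the tangent of half this angle, whatever the lens; pixels are square), "cx", "cy" (the principal point, pixels), "origin" and "attitude" of the camera in the world. Camera axes: x right, y down, z forward; pixel columns grow to the right and rows downward; lengths in mm; the calibration is good to about 2 mm. A picture is of the moment at which its call begins. camera_params takes no time and is no camera call.
- manip.sign_off(): hands the job in; it is judged then, once.
The state is a dict: "clock": time; "joints": joint angles; "qd": joint speeds; "effort": joint torques, N m; "eef_pos": TCP position; "eef_rot": TCP orientation; "wrist_force": force on the tool from outside, world axes, zero at the start; "moment": the same for the moment, N m; "finger_gap": finger opening in mm; "finger_force": force on a finger pad.
Only numpy, scipy, OpenCV 4.12 (cv2) and the standard library are available. Lean on these libraries where they do the work, as an engineer would, in place of code of your own. Each camera call takes 0.05 s, during which the arm holds its last target. There are 200 camera calls.

### The job

Put the five loose pieces of hardware away into the yellow bins, each in the bin whose sample on the ledge shows its kind: both blue channel brackets, both black rubber feet, and the brass spacer. Set every piece the way up it now stands, flat on the floor of its bin, beside and not on top of another. Leave the red bottle and the green screwdriver where they are.

Things in the scene. Friction and masses are not known exactly. Their poses are not given: they have to be found in the camera images.
- channel_long: 70 mm long channel bracket, painted blue, loose on the table: a U section open upwards, 30 mm wide outside, 24 mm high, sheet 4 mm thick, with two black holes in its base. Origin: centre of its underside; x along its length, y across, z up. It can be gripped across its 30 mm width from above. About 90 g.
- channel_short: 48 mm long channel bracket, painted blue, loose on the table: a U section open upwards, 30 mm wide outside, 24 mm high, sheet 4 mm thick, with two black holes in its base. Origin: centre of its underside; x along its length, y across, z up. It can be gripped across its 30 mm width from above. About 60 g.
- foot_large: Large black rubber foot: an upright cylinder 42 mm in diameter and 26 mm high, with a steel disc on top. Origin: centre of its underside; z up. About 50 g.
- foot_small: Small black rubber foot: an upright cylinder 30 mm in diameter and 26 mm high, with a steel disc on top. Origin: centre of its underside; z up. About 30 g.
- spacer: Brass spacer: an upright cylinder 28 mm in diameter and 32 mm high, with a black bore on top. Origin: centre of its underside; z up. About 120 g.
- bin_channel: Fixed yellow bin; compartment 120 (x) by 160 (y) mm inside, open on top, walls 4 mm thick with rim 24 mm above the table, floor 4 mm thick. Origin: under the compartment's centre, on the table; x away from the robot (yaw within 0.2 rad), z up. At x +64 to +110 mm a ledge 24 mm high, with a white card and, fixed at x +87 (top under 58 mm), the sample: a blue channel bracket, 60 mm long.
- bin_foot: Fixed yellow bin; compartment 120 (x) by 160 (y) mm inside, open on top, walls 4 mm thick with rim 24 mm above the table, floor 4 mm thick. Origin: under the compartment's centre, on the table; x away from the robot (yaw within 0.2 rad), z up. At x +64 to +110 mm a ledge 24 mm high, with a white card and, fixed at x +87 (top under 58 mm), the sample: a black rubber foot, 36 mm in diameter.
- bin_spacer: Fixed yellow bin; compartment 120 (x) by 160 (y) mm inside, open on top, walls 4 mm thick with rim 24 mm above the table, floor 4 mm thick. Origin: under the compartment's centre, on the table; x away from the robot (yaw within 0.2 rad), z up. At x +64 to +110 mm a ledge 24 mm high, with a white card and, fixed at x +87 (top under 58 mm), the sample: a brass spacer, 28 mm in diameter.
- bottle: Small red bottle with a white cap, 30 mm in diameter and 68 mm high, standing loose among the pieces; not to be moved. Origin: centre of its underside.
- screwdriver: Screwdriver with a green handle, 170 mm long, handle 26 mm thick, lying loose between two of the bins, its handle to the robot; not to be moved. x along its length, origin on the table under its middle.

How it is judged:
By the outcome, as a careful person would: the job done as asked, in the order asked, and still so for the second after the job is handed in, with the robot touching nothing.
It also fails if it takes over 120 s, if anything falls off the work surface, if the arm or the gripper's body presses on something with over 40 N, if the wrist force passes 120 N, or if a joint passes its speed limit or range.

## Working session

There is one attempt and no reset: what is moved stays moved. The work goes in short steps, Python scripts to look and compute and a shell command to move; the robot and the scene stay as the last step left them, time stands still between calls to the robot, and variables do not carry over. Pictures are saved under pics/ and viewed, at most 14 in all, crops included, and the job is handed in when it is done.

```bash
mkdir -p pics
python3 - <<'E'
from cell import manip
import cv2
for n in("top","side"):
    cv2.imwrite(f"pics/{n}0.png",manip.camera(n)[:,:,::-1]); print(manip.camera_params(n))
print(manip.read_state(), manip.tip_reach)
E
```

```text
{'fovy': 50.05551629827771, 'cx': 315.1648019080454, 'cy': 237.26083151459923, 'origin': array([ 302.46717385,   -7.47001381, 1124.73573825]), 'attitude': array([-2.97655499,  0.00905398, -1.55729831])}
{'fovy': 57.98719404052671, 'cx': 320.5855361926213, 'cy': 239.10326917542815, 'origin': array([ 420.50297734, -469.26567753,  623.04211421]), 'attitude': array([-2.44526968,  0.01695929, -0.20039347])}
{'clock': 0.1, 'joints': array([-1.35060956e+00,  3.00387011e-01,  1.52152674e+00, -5.65072880e-06,
        1.32067446e+00, -6.65730639e-02]), 'qd': array([ 0.00087629,  0.00071112, -0.00053287,  0.00149763,  0.00077792,
        0.00091283]), 'effort': array([ 3.03173416e-03, -5.32634676e+01, -3.53281689e+01,  7.09908432e-02,
        2.34965107e-02, -5.75874128e-05]), 'eef_pos': array([ 155.52749625, -527.32454616,  218.95542763]), 'eef_rot': array([-3.14059894e+00, -6.07669997e-05,  2.86761206e-01]), 'wrist_force': array([-0.51800673, -0.45514617, -0.33421047]), 'moment': array([-0.04000543, -0.01754456, -0.02160117]), 'finger_force': 0.0, 'finger_gap': 94.23644247429009} 14.0
```

View pics/top0.png

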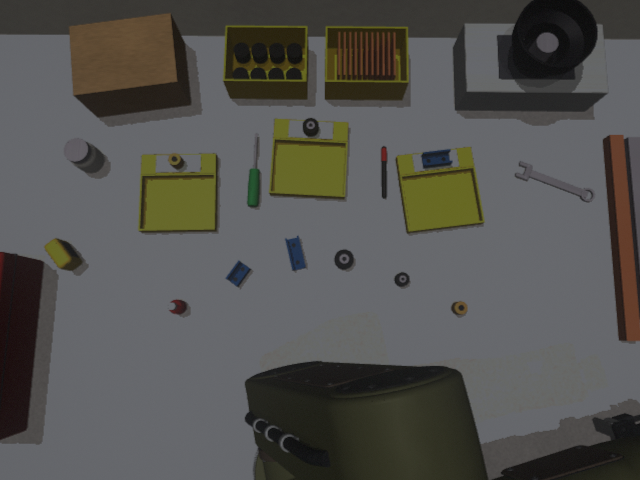

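View pics/side0.png

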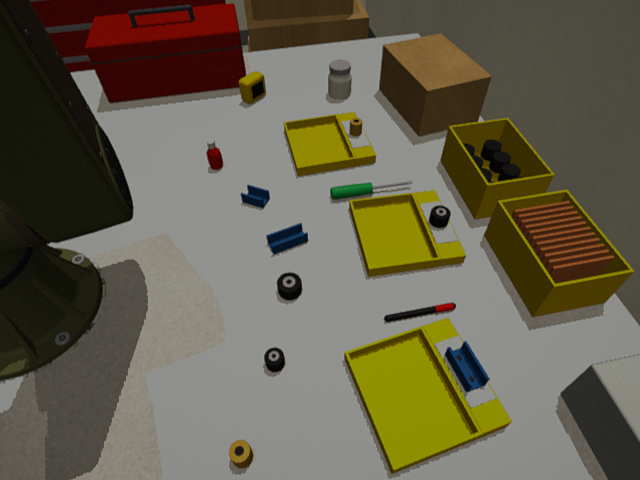

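Top view: the spacer bin is at (179,193), the foot bin at (310,165) and the channel bin at (440,195). The pieces are short channel (238,273), long channel (295,253), large foot (344,259), small foot (402,280), spacer (460,308) and bottle (177,307). Next I'll measure these precisely.

```bash
cat > h.py <<'E'
import numpy as np, cv2
from cell import manip
from scipy.spatial.transform import Rotation as R
P={n:manip.camera_params(n) for n in("top","side")}
def ray(n,uv):
    p=P[n]; f=240/np.tan(np.radians(p['fovy']/2)); uv=np.atleast_2d(np.float64(uv))
    d=np.c_[(uv[:,0]-p['cx'])/f,(uv[:,1]-p['cy'])/f,np.ones(len(uv))]
    return d@R.from_euler('xyz',p['attitude']).as_matrix().T
def at(n,uv,z):
    d=ray(n,uv); o=P[n]['origin']; return (o+d*((z-o[2])/d[:,2])[:,None])[:,:2]
def proj(n,X):
    p=P[n]; f=240/np.tan(np.radians(p['fovy']/2))
    c=(np.atleast_2d(X)-p['origin'])@R.from_euler('xyz',p['attitude']).as_matrix()
    return c[:,:2]/c[:,2:]*f+[p['cx'],p['cy']]
E
python3 - <<'E'
from h import *
im={n:cv2.imread(f"pics/{n}0.png") for n in P}
c=im["top"][110:330,120:500]; c=cv2.convertScaleAbs(cv2.resize(c,(798,462),interpolation=cv2.INTER_CUBIC),alpha=1.6)
cv2.imwrite("pics/topc.png",c)
R_={'blue':((100,100,30),(130,255,255)),'yel':((22,120,60),(35,255,255)),'red':((0,150,60),(8,255,255))}
for n in P:
    hsv=cv2.cvtColor(im[n],cv2.COLOR_BGR2HSV)
    for k,(a,b) in R_.items():
        m=cv2.inRange(hsv,a,b); N,l,s,ce=cv2.connectedComponentsWithStats(m)
        for i in range(1,N):
            if 80<s[i,4]<30000:
                r=cv2.minAreaRect(np.argwhere(l==i)[:,::-1].astype(np.float32))
                print(n,k,s[i],ce[i].round(1),np.round(r[0],1),np.round(r[1],1),round(r[2],1), at(n,cv2.boxPoints(r),24).round().tolist())
E
```

```text
top blue [422 154  30  11 198] [435.7 159.6] [436.4 159.3] [ 8.6 28.6] 83.7 [[670.0, -230.0], [678.0, -293.0], [659.0, -294.0], [651.0, -231.0]]
top blue [286 236  19  34 370] [295.2 253.3] [295.  252.9] [31.8 13.1] 76.0 [[481.0, 71.0], [488.0, 43.0], [421.0, 26.0], [414.0, 53.0]]
top blue [226 261  23  25 218] [237.9 273.3] [237.4 273. ] [13.4 21.4] 35.5 [[395.0, 196.0], [433.0, 170.0], [417.0, 146.0], [379.0, 172.0]]
top yel [ 223   26   85   56 1193] [269.5  60. ] [265.   53.5] [55. 84.] 90.0 [[983.0, 227.0], [985.0, 31.0], [848.0, 29.0], [846.0, 221.0]]
top yel [ 325   26   83   57 1110] [359.8  60.2] [366.  54.] [56. 82.] 90.0 [[985.0, -11.0], [986.0, -202.0], [847.0, -200.0], [846.0, -13.0]]
top yel [ 269  119   79   78 4564] [308.6 163.2] [308.5 157.4] [75.3 74.6] 3.1 [[584.0, 108.0], [757.0, 104.0], [749.0, -66.0], [577.0, -57.0]]
top yel [ 397  147   87   85 4784] [439.3 194.6] [439.7 188.9] [76.9 78.6] 82.9 [[672.0, -172.0], [697.0, -347.0], [523.0, -361.0], [500.0, -191.0]]
top yel [ 139  154   77   77 4632] [178.5 197.6] [177. 192.] [76. 76.] 90.0 [[670.0, 402.0], [672.0,
[... 1370 characters left out ...]
 12828] [417.7 396.7] [427.5 388.3] [130.6 130.7] 67.8 [[498.0, -197.0], [706.0, -155.0], [695.0, -342.0], [521.0, -366.0]]
side yel [237 442  12  20 104] [243.8 452.8] [243.8 452.4] [ 9.  19.5] 22.6 [[333.0, -311.0], [344.0, -291.0], [354.0, -298.0], [343.0, -317.0]]
side red [  85    3  154   46 4348] [162.  26.] [160.2  25.2] [ 32.2 154.3] 84.2 [[-57.0, 1103.0], [438.0, 1105.0], [430.0, 868.0], [-15.0, 874.0]]
side red [207 148  14  21 213] [213.7 157.6] [213.5 158. ] [20. 13.] 90.0 [[318.0, 333.0], [346.0, 327.0], [342.0, 260.0], [315.0, 266.0]]
side red [435 303  19  10 128] [444.2 307.2] [444.3 307.2] [ 6.9 18.2] 78.7 [[660.0, -150.0], [690.0, -150.0], [688.0, -162.0], [658.0, -162.0]]
```

View pics/topc.png

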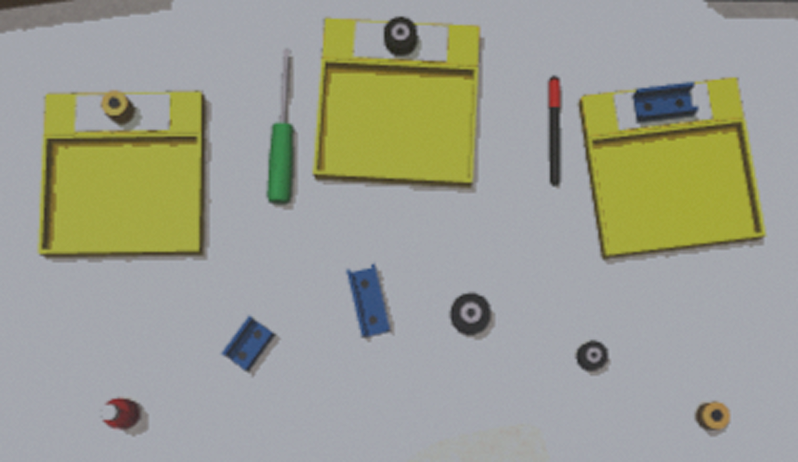

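```bash
cat > fit.py <<'E'
from h import *
from scipy.optimize import minimize
box=lambda x0,x1,w,h:np.array([[x,y,z] for x in(x0,x1) for y in(-w/2,w/2) for z in(0,h)])
def cyl(d,h):
    a=np.linspace(0,2*np.pi,40); return np.vstack([np.c_[d/2*np.cos(a),d/2*np.sin(a),0*a+z] for z in(0,h)])
M=dict(long=box(-35,35,30,24),short=box(-24,24,30,24),footL=cyl(42,26),footS=cyl(30,26),spacer=cyl(28,32),
 bin_channel=box(-64,110,168,24),bin_foot=box(-64,110,168,24),bin_spacer=box(-64,110,168,24))
def masks(im):
    h=cv2.cvtColor(im,cv2.COLOR_BGR2HSV)
    return dict(blue=cv2.inRange(h,(100,90,20),(132,255,255)),yel=cv2.inRange(h,(22,110,50),(35,255,255)),
      dark=cv2.inRange(h,(0,0,0),(180,255,52)),brass=cv2.inRange(h,(8,100,40),(28,255,255)))
COL=dict(long='blue',short='blue',footL='dark',footS='dark',spacer='brass',bin_channel='yel',bin_foot='yel',bin_spacer='yel')
def pts(k,q,z0=0):
    c,s=np.cos(q[2]),np.sin(q[2]); V=M[k]; return np.c_[V[:,0]*c-V[:,1]*s+q[0],V[:,0]*s+V[:,1]*c+q[1],V[:,2]+z0]
def fit(k,q0,ims,z0=0,cams=("top","side")):
    S=8; obs={}
    for n in cams:
        m=masks(ims[n])[COL[k]]; N,l,s,ce=cv2.connectedComponentsWithStats(m)
        p=proj(n,pts(k,q0,z0)); c=p.mean(0); ok=[i for i in range(1,N) if s[i,4]>15]
        i=min(ok,key=lambda i:np.linalg.norm(ce[i]-c)-0.02*min(s[i,4],1000))
        b=np.argwhere(l==i)[:,::-1]; b=np.vstack([b+d for d in([-.5,-.5],[-.5,.5],[.5,-.5],[.5,.5])])
        o=b.min(0)-15; sz=np.ceil(b.max(0)-o+15).astype(int)*S
        im=lambda P_,o=o,sz=sz:cv2.fillConvexPoly(np.zeros(sz[::-1],np.uint8),np.int32(np.round((cv2.convexHull(np.float32(P_))[:,0]-o)*S)),1)
        obs[n]=(im,im(b))
    cyl_=k[:4]=='foot' or k=='spacer'
    def cost(q,r=0):
        qq=[q[0],q[1],0 if cyl_ else q[2]]
        v=[(im(proj(n,pts(k,qq,z0)))!=o).sum()/o.sum() for n,(im,o) in obs.items()]
        return v if r else sum(v)
    sim=np.array(q0)+np.array([[0,0,0],[12,0,0],[0,12,0],[0,0,.15]])
    r=minimize(cost,q0,method='Nelder-Mead',options=dict(initial_simplex=sim,xatol=.01,fatol=1e-4))
    return r.x,np.round(cost(r.x,1),3)
E
python3 - <<'E'
from fit import *
ims={n:cv2.imread(f"pics/{n}0.png") for n in P}
g=lambda u,z:at("top",[u],z)[0]
G=dict(long=(*g((295,253),12),.24),short=(*g((238,273),12),-.6),footL=(*g((344,259),13),0),footS=(*g((402,280),13),0),spacer=(*g((460,308),16),0),
 bin_channel=(570,-270,.13),bin_foot=(640,22,-.05),bin_spacer=(560,312,0))
for k,q in G.items():
    for c in(("top","side"),("top",),("side",)):
        x,e=fit(k,q,ims,cams=c); print(k,c,x.round([1,1,3][0]),round(x[2],3),e)
print('bottle',g((177,307),40),'driver',at("top",[(253,205),(253,170),(256,135)],13).round())
E
```

```text
long ('top', 'side') [4.52e+02 4.90e+01 2.00e-01] 0.245 [0.045 0.037]
long ('top',) [4.524e+02 4.860e+01 3.000e-01] 0.255 [0.041]
long ('side',) [4.519e+02 4.930e+01 2.000e-01] 0.247 [0.031]
short ('top', 'side') [406.6 172.6  -0.6] -0.599 [0.061 0.053]
short ('top',) [407.1 172.8  -0.6] -0.603 [0.057]
short ('side',) [405.6 173.   -0.6] -0.598 [0.043]
footL ('top', 'side') [439.6 -57.4   0. ] 0.043 [0.062 0.091]
footL ('top',) [439.6 -57.5   0. ] 0.018 [0.061]
footL ('side',) [ 4.395e+02 -5.670e+01  1.000e-01] 0.053 [0.089]
footS ('top', 'side') [ 3.977e+02 -1.823e+02  1.000e-01] 0.051 [0.1   0.114]
footS ('top',) [ 3.977e+02 -1.821e+02  1.000e-01] 0.053 [0.098]
footS ('side',) [ 3.977e+02 -1.821e+02  1.000e-01] 0.06 [0.114]
spacer ('top', 'side') [ 3.382e+02 -3.033e+02  1.000e-01] 0.069 [0.373 0.069]
spacer ('top',) [ 338.4 -303.5    0. ] 0.027 [0.372]
spacer ('side',) [ 3.384e+02 -3.034e+02  1.000e-01] 0.079 [0.066]
bin_channel ('top', 'side') [ 5.762e+02 -2.706e+02  1.000e-01] 0.135 [0.016 0.007]
bin_channel ('top',) [ 5.772e+02 -2.710e+02  1.000e-01] 0.136 [0.013]
bin_channel ('side',) [ 5.759e+02 -2.705e+02  1.000e-01] 0.136 [0.005]
bin_foot ('top', 'side') [644.6  22.8  -0. ] -0.042 [0.03  0.012]
bin_foot ('top',) [647.9  22.6  -0. ] -0.044 [0.028]
bin_foot ('side',) [644.5  23.3  -0. ] -0.042 [0.01]
bin_spacer ('top', 'side') [562.1 312.1   0. ] 0.027 [0.051 0.012]
bin_spacer ('top',) [564.3 312.2   0. ] 0.035 [0.051]
bin_spacer ('side',) [562.  312.2   0. ] 0.026 [0.011]
bottle [331.25906505 292.53762636] driver [[558. 144.]
 [639. 147.]
 [721. 143.]]
```

Both cameras agree to within 1–2 mm. Moves to the long channel come next.

```bash
cat >> h.py <<'E'
def go(x,y,z,yaw):
    s=manip.read_state(); r,p,yw=s['eef_rot']; A=R.from_euler('xyz',s['eef_rot']).as_matrix()
    d=A.T@(np.array([x,y,z])-s['eef_pos'])/10
    print('shift cm',d.round(2),'roll',round(-np.degrees(yaw-yw)/5,2),'| pos',s['eef_pos'].round(1),'yaw',round(yw,3),'gap',round(s['finger_gap'],1),'F',s['wrist_force'].round(1),'t',round(s['clock'],2),'j6',round(s['joints'][5],2))
E
python3 -c "
from h import *
go(452,49,120,.249)"
```

```text
shift cm [ 44.74 -46.88   9.94] roll 0.43 | pos [ 155.5 -527.3  219. ] yaw 0.287 gap 94.2 F [-0.5 -0.5 -0.3] t 0.1 j6 -0.07
```

```bash
python3 -m creep '[[0.3,[4,-4,0],0],[0.3,[8,-8,0],0.2],[0.3,[12,-12.5,0],0.43],[0.3,[16,-17,0],0.43],[0.3,[20,-21,1],0.43],[0.3,[24,-25,2],0.43],[0.3,[28,-29,3],0.43],[0.3,[32,-33,4],0.43],[0.3,[36,-37,5],0.43],[0.3,[40,-41,6],0.43],[0.3,[44.74,-44,7],0.43],[0.3,[44.74,-46.88,9.94],0.43]]' 30; python3 -m creep '[[0.3,[0,0,0],0],[0.3,[0,0,0],0],[0.3,[0,0,0],0]]'; python3 -c "
from h import *
go(452,49,17,.249)"
```

```text
clock: 1.3
eef_pos: [432.6, -2.8, 145.0]
eef_rot: [3.141, -0.002, 0.25]
wrist_force: [1.4, -0.4, 0.2]
finger_gap: 61.7
finger_force: 0.0
clock: 1.6
eef_pos: [430.9, -5.5, 144.8]
eef_rot: [3.141, -0.0, 0.249]
wrist_force: [-0.1, 0.1, 0.6]
finger_gap: 61.2
finger_force: 0.0
shift cm [ 3.39 -4.77 12.78] roll -0.01 | pos [430.9  -5.5 144.8] yaw 0.249 gap 61.2 F [-0.1  0.1  0.6] t 1.6 j6 1.22
```

```bash
python3 -m creep '[[0.3,[3.39,-4.77,3],0],[0.3,[3.39,-4.77,3],0],[0.3,[3.39,-4.77,6],0],[0.3,[3.39,-4.77,9],0],[0.3,[3.39,-4.77,11],0],[0.3,[3.39,-4.77,12],0],[0.3,[3.39,-4.77,12.8],0],[0.3,[3.39,-4.77,12.8],0],[0.3,[3.39,-4.77,12.8],0]]'; python3 -c "
from h import *
go(452,49,17,.249)"
```

```text
clock: 2.5
eef_pos: [452.6, 49.6, 17.3]
eef_rot: [3.141, -0.001, 0.249]
wrist_force: [-0.5, -0.2, -0.6]
finger_gap: 61.4
finger_force: 0.0
shift cm [-0.07  0.04  0.03] roll -0.0 | pos [452.6  49.6  17.3] yaw 0.249 gap 61.4 F [-0.5 -0.2 -0.6] t 2.5 j6 1.35
```

```bash
python3 -m creep '[[-0.7,[0,0,0],0],[-0.7,[0,0,0],0],[-0.7,[0,0,0],0],[-0.7,[0,0,0],0],[-0.7,[0,0,0],0],[-0.7,[0,0,0],0],[-0.7,[0,0,-1],0],[-0.7,[0,0,-3],0],[-0.7,[0,0,-6],0],[-0.7,[0,0,-9],0],[-0.7,[0,0,-9],0]]' 30; python3 -c "
from h import *
go(581,-306.3,110,.135)"
```

```text
clock: 3.6
eef_pos: [453.8, 49.9, 110.4]
eef_rot: [3.14, -0.006, 0.249]
wrist_force: [0.3, -0.5, -0.5]
finger_gap: 29.5
finger_force: 30.0
shift cm [ 3.54 37.66  0.11] roll 1.31 | pos [453.8  49.9 110.4] yaw 0.249 gap 29.5 F [ 0.3 -0.5 -0.5] t 3.6 j6 1.35
```

```bash
python3 -m creep '[[-0.7,[0.3,2,0],0.2],[-0.7,[0.6,6,0],0.5],[-0.7,[1,10,0],0.8],[-0.7,[1.4,14,0],1.1],[-0.7,[1.8,18,0],1.31],[-0.7,[2.2,22,0],1.31],[-0.7,[2.6,26,0],1.31],[-0.7,[3,30,0],1.31],[-0.7,[3.3,34,0],1.31],[-0.7,[3.54,36.5,0],1.31],[-0.7,[3.54,37.66,0],1.31],[-0.7,[3.54,37.66,0],1.31]]';  python3 -m creep '[[-0.7,[0,0,0],0],[-0.7,[0,0,0],0]]'; python3 -c "
from h import *
go(581,-306.3,22,.135)"
```

```text
clock: 4.8
eef_pos: [578.9, -306.9, 105.6]
eef_rot: [-3.141, 0.001, 0.134]
wrist_force: [0.6, 0.1, -1.6]
finger_gap: 30.1
finger_force: 30.0
clock: 5.0
eef_pos: [579.2, -305.1, 106.6]
eef_rot: [-3.141, 0.0, 0.136]
wrist_force: [0.3, 0.4, -1.7]
finger_gap: 29.8
finger_force: 30.0
shift cm [0.16 0.14 8.46] roll 0.01 | pos [ 579.2 -305.1  106.6] yaw 0.136 gap 29.8 F [ 0.3  0.4 -1.7] t 5.0 j6 0.89
```

```bash
python3 -m creep '[[-0.7,[0.16,0.14,2],0],[-0.7,[0.16,0.14,4],0],[-0.7,[0.16,0.14,6],0],[-0.7,[0.16,0.14,7.2],0],[-0.7,[0.16,0.14,7.9],0],[-0.7,[0.16,0.14,8.3],0],[-0.7,[0.16,0.14,8.3],0],[-0.7,[0.16,0.14,8.3],0]]'; python3 -c "
from h import *
go(581,-306.3,21.5,.135)"
```

```text
clock: 5.8
eef_pos: [581.4, -307.7, 24.3]
eef_rot: [3.141, -0.001, 0.135]
wrist_force: [0.6, 0.1, -0.2]
finger_gap: 30.0
finger_force: 30.0
shift cm [-0.02 -0.15  0.28] roll -0.0 | pos [ 581.4 -307.7   24.3] yaw 0.135 gap 30.0 F [ 0.6  0.1 -0.2] t 5.8 j6 0.89
```

```bash
python3 -m creep '[[-0.7,[0,0,0.15],0],[-0.7,[0,0,0.25],0],[-0.7,[0,0,0.25],0],[-0.7,[0,0,0.25],0]]'; python3 -m creep '[[-0.15,[0,0,0],0],[-0.15,[0,0,0],0],[-0.15,[0,0,0],0],[-0.15,[0,0,0],0],[-0.15,[0,0,-2],0],[-0.15,[0,0,-5],0],[-0.15,[0,0,-9],0],[-0.15,[0,0,-10],0],[-0.15,[0,0,-10],0]]'; python3 -c "
from h import *
go(406.6,172.6,120,-.6+np.pi)"
```

```text
clock: 6.2
eef_pos: [581.1, -307.6, 21.1]
eef_rot: [3.142, -0.0, 0.135]
wrist_force: [-0.6, -0.5, -1.1]
finger_gap: 29.6
finger_force: 30.0
clock: 7.1
eef_pos: [581.7, -307.9, 122.8]
eef_rot: [3.14, -0.003, 0.135]
wrist_force: [-0.2, -0.7, -0.6]
finger_gap: 39.8
finger_force: 0.0
shift cm [-10.88 -49.97   0.15] roll -27.58 | pos [ 581.7 -307.9  122.8] yaw 0.135 gap 39.8 F [-0.2 -0.7 -0.6] t 7.1 j6 0.89
```

```bash
python3 -m creep '[[0.2,[-0.9,-4,0],-1.6],[0.2,[-1.8,-8,0],-3.2],[0.2,[-2.7,-12.5,0],-4.8],[0.2,[-3.6,-16.5,0],-6.4],[0.2,[-4.5,-20.5,0],-8],[0.2,[-5.4,-25,0],-9.6],[0.2,[-6.3,-29,0],-11.2],[0.2,[-7.2,-33,0],-12.8],[0.2,[-8.1,-37,0],-14.4],[0.2,[-9,-41,0],-16],[0.2,[-9.9,-45,0],-17.6],[0.2,[-10.5,-48,0],-19.2]]'; python3 -c "
from h import *
go(406.6,172.6,120,-.6+np.pi)"
```

```text
clock: 8.3
eef_pos: [410.7, 155.5, 119.6]
eef_rot: [-3.139, -0.0, 1.817]
wrist_force: [0.8, -0.6, 0.3]
finger_gap: 56.3
finger_force: 0.0
shift cm [ 1.76  0.02 -0.04] roll -8.3 | pos [410.7 155.5 119.6] yaw 1.817 gap 56.3 F [ 0.8 -0.6  0.3] t 8.3 j6 0.03
```

```bash
python3 -m creep '[[0.2,[1,0,0],-1.6],[0.2,[1.5,0,0],-3.2],[0.2,[1.5,0,0],-4.8],[0.2,[1.5,0,0],-6.4],[0.2,[1.5,0,0],-8],[0.2,[1.5,0,0],-8.3],[0.2,[1.5,0,0],-8.3],[0.2,[1.5,0,0],-8.3]]'; python3 -c "
from h import *
go(406.6,172.6,17,-.6+np.pi)"
```

```text
clock: 9.1
eef_pos: [408.6, 168.4, 120.5]
eef_rot: [-3.141, -0.001, 2.532]
wrist_force: [0.7, 0.4, -1.0]
finger_gap: 56.4
finger_force: 0.0
shift cm [ 0.4   0.23 10.35] roll -0.11 | pos [408.6 168.4 120.5] yaw 2.532 gap 56.4 F [ 0.7  0.4 -1. ] t 9.1 j6 -0.65
```

```bash
python3 -m creep '[[0.2,[0.4,0.23,2],-0.11],[0.2,[0.4,0.23,5],-0.11],[0.2,[0.4,0.23,8],-0.11],[0.2,[0.4,0.23,9.5],-0.11],[0.2,[0.4,0.23,10.3],-0.11],[0.2,[0.4,0.23,10.3],-0.11],[0.2,[0.4,0.23,10.3],-0.11]]'; python3 -c "
from h import *
go(406.6,172.6,17,-.6+np.pi)"
```

```text
clock: 9.8
eef_pos: [407.3, 172.8, 18.7]
eef_rot: [3.141, 0.001, 2.544]
wrist_force: [-1.0, -0.3, 0.6]
finger_gap: 56.5
finger_force: 0.0
shift cm [ 0.05 -0.05  0.17] roll 0.02 | pos [407.3 172.8  18.7] yaw 2.544 gap 56.5 F [-1.  -0.3  0.6] t 9.8 j6 -0.65
```

```bash
python3 -m creep '[[0.2,[0.03,-0.03,0.15],0],[-0.7,[0.03,-0.03,0.15],0],[-0.7,[0.03,-0.03,0.15],0],[-0.7,[0.03,-0.03,0.15],0],[-0.7,[0.03,-0.03,0.15],0],[-0.7,[0.03,-0.03,0.15],0],[-0.7,[0.03,-0.03,0.15],0],[-0.7,[0,0,-1],0],[-0.7,[0,0,-4],0],[-0.7,[0,0,-7],0],[-0.7,[0,0,-9],0],[-0.7,[0,0,-9],0]]' 30; python3 -c "
from h import *
go(571.4,-234.9,110,.135+np.pi)"
```

```text
clock: 11.0
eef_pos: [408.1, 173.1, 111.0]
eef_rot: [3.138, 0.003, 2.544]
wrist_force: [-0.2, 0.1, -1.4]
finger_gap: 30.1
finger_force: 30.0
shift cm [-36.45 -24.55   0.11] roll -8.39 | pos [408.1 173.1 111. ] yaw 2.544 gap 30.1 F [-0.2  0.1 -1.4] t 11.0 j6 -0.66
```

```bash
python3 -m creep '[[-0.7,[-2,-1.3,0],-0.5],[-0.7,[-5.5,-3.7,0],-1.5],[-0.7,[-9,-6,0],-2.5],[-0.7,[-12.5,-8.4,0],-3.5],[-0.7,[-16,-10.8,0],-4.5],[-0.7,[-19.5,-13.1,0],-5.5],[-0.7,[-23,-15.5,0],-6.5],[-0.7,[-26.5,-17.9,0],-7.5],[-0.7,[-30,-20.2,0],-8.39],[-0.7,[-33.5,-22.6,0],-8.39],[-0.7,[-35.7,-24,0],-8.39],[-0.7,[-36.45,-24.55,0],-8.39]]';  python3 -m creep '[[-0.7,[0,0,0],0],[-0.7,[0,0,0],0]]'; python3 -c "
from h import *
go(571.4,-234.9,24,.135-np.pi)"
```

```text
clock: 12.2
eef_pos: [570.1, -237.3, 106.7]
eef_rot: [3.141, -0.001, -3.009]
wrist_force: [0.5, 0.2, -0.8]
finger_gap: 29.8
finger_force: 30.0
clock: 12.4
eef_pos: [569.8, -234.2, 107.5]
eef_rot: [3.141, -0.001, -3.006]
wrist_force: [0.1, 0.1, -0.7]
finger_gap: 29.6
finger_force: 30.0
shift cm [-0.15 -0.1   8.35] roll 0.01 | pos [ 569.8 -234.2  107.5] yaw -3.006 gap 29.6 F [ 0.1  0.1 -0.7] t 12.4 j6 -2.16
```

```bash
python3 -m creep '[[-0.7,[-0.15,-0.1,2],0],[-0.7,[-0.15,-0.1,4],0],[-0.7,[-0.15,-0.1,6],0],[-0.7,[-0.15,-0.1,7.4],0],[-0.7,[-0.15,-0.1,8.1],0],[-0.7,[-0.15,-0.1,8.35],0],[-0.7,[-0.15,-0.1,8.35],0],[-0.7,[-0.15,-0.1,8.35],0]]'; python3 -c "
from h import *
go(571.4,-234.9,21.5,.135-np.pi)"
```

```text
clock: 13.2
eef_pos: [572.3, -236.2, 25.4]
eef_rot: [-3.141, 0.001, -3.007]
wrist_force: [0.1, 0.2, -0.6]
finger_gap: 29.8
finger_force: 30.0
shift cm [0.07 0.14 0.39] roll -0.0 | pos [ 572.3 -236.2   25.4] yaw -3.007 gap 29.8 F [ 0.1  0.2 -0.6] t 13.2 j6 -2.16
```

```bash
python3 -m creep '[[-0.7,[0,0,0.2],0],[-0.7,[0,0,0.36],0],[-0.7,[0,0,0.36],0],[-0.7,[0,0,0.36],0]]'; python3 -m creep '[[-0.15,[0,0,0],0],[-0.15,[0,0,0],0],[-0.15,[0,0,0],0],[-0.15,[0,0,0],0],[-0.15,[0,0,-2],0],[-0.15,[0,0,-5],0],[-0.15,[0,0,-9],0],[-0.15,[0,0,-10],0],[-0.15,[0,0,-10],0]]'; python3 -c "
from h import *
go(439.6,-57.3,110,-.042-np.pi)"
```

```text
clock: 13.6
eef_pos: [571.9, -236.2, 20.9]
eef_rot: [-3.142, 0.0, -3.007]
wrist_force: [0.2, 1.3, -0.4]
finger_gap: 29.4
finger_force: 30.0
clock: 14.5
eef_pos: [572.5, -236.4, 122.5]
eef_rot: [-3.14, 0.003, -3.007]
wrist_force: [-0.3, 0.1, 0.9]
finger_gap: 40.0
finger_force: 0.0
shift cm [10.76 19.54  1.19] roll 2.03 | pos [ 572.5 -236.4  122.5] yaw -3.007 gap 40.0 F [-0.3  0.1  0.9] t 14.5 j6 -2.16
```

```bash
python3 -m creep '[[0.5,[2.2,4,0],0.5],[0.5,[4.2,7.6,0],1],[0.5,[6.4,11.6,0],1.5],[0.5,[8.4,15.4,0],2.03],[0.5,[10,18.2,0.5],2.03],[0.5,[10.76,19.54,1],2.03],[0.5,[10.76,19.54,1],2.03],[0.5,[10.76,19.54,1],2.03],[0.5,[10.76,19.54,1],2.03]]'; python3 -c "
from h import *
im={n:manip.camera(n)[:,:,::-1] for n in P}
a=cv2.resize(im['side'][220:480,240:560],(640,520)); cv2.imwrite('pics/s1.png',a)
go(439.6,-57.3,18,-.042+np.pi)"
```

```text
clock: 15.4
eef_pos: [439.4, -57.6, 110.6]
eef_rot: [3.142, -0.0, 3.099]
wrist_force: [0.1, -0.3, -0.2]
finger_gap: 70.8
finger_force: 0.0
shift cm [-0.03  0.03  9.27] roll -0.01 | pos [439.3 -57.6 110.7] yaw 3.099 gap 70.7 F [ 0.1 -0.5  0.3] t 15.5 j6 -1.74
```

View pics/s1.png

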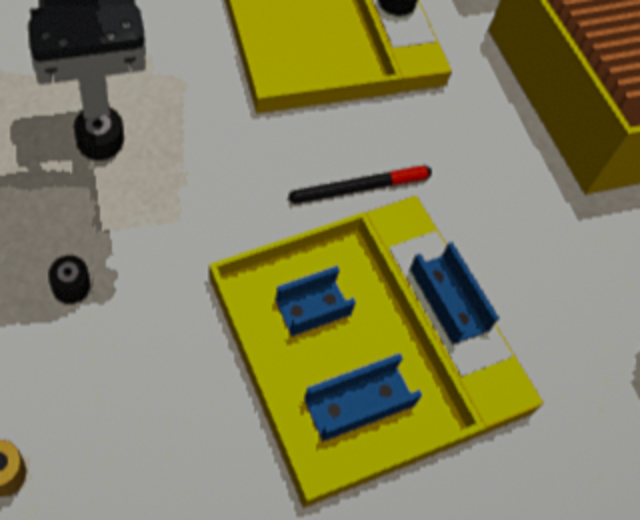

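Both channels stand upright and flat in the bin, at crop (315,300) and (362,395). The gripper is above the large foot.

```bash
python3 -m creep '[[0.5,[0,0,2],0],[0.5,[0,0,5],0],[0.5,[0,0,7.5],0],[0.5,[0,0,8.8],0],[0.5,[0,0,9.3],0],[0.5,[0,0,9.4],0],[0.5,[0,0,9.4],0],[0.5,[0,0,9.4],0]]' 15; python3 -m creep '[[-0.5,[0,0,0],0],[-0.5,[0,0,0],0],[-0.5,[0,0,0],0],[-0.5,[0,0,0],0],[-0.5,[0,0,0],0],[-0.5,[0,0,0],0],[-0.5,[0,0,0],0]]' 20; python3 -c "
from h import *
b=np.array([644.6,22.8]);a=-.042
for y in(-36,36): print(b+[-y*np.sin(a),y*np.cos(a)])
go(439.6,-57.3,18,-.042+np.pi)"
```

```text
clock: 16.3
eef_pos: [439.4, -57.1, 17.6]
eef_rot: [-3.141, 0.001, 3.099]
wrist_force: [-0.7, 1.1, 0.3]
finger_gap: 70.5
finger_force: 0.0
clock: 17.0
eef_pos: [439.0, -56.9, 17.0]
eef_rot: [-3.142, 0.0, 3.099]
wrist_force: [0.6, 1.2, 3.1]
finger_gap: 41.3
finger_force: 20.0
[643.08844449 -13.16825267]
[646.11155551  58.76825267]
shift cm [-0.06 -0.03 -0.1 ] roll -0.0 | pos [439.  -56.9  17. ] yaw 3.099 gap 41.3 F [0.6 1.2 3.1] t 17.0 j6 -1.74
```

```bash
python3 -m creep '[[-0.5,[0,0,-1],0],[-0.5,[0,0,-3],0],[-0.5,[0,0,-6],0],[-0.5,[0,0,-9],0],[-0.5,[0,0,-9],0],[-0.5,[0,0,-9],0]]' 20; python3 -c "
from h import *
go(643,-13,106,-.042+np.pi)"
```

```text
clock: 17.6
eef_pos: [439.0, -57.0, 107.3]
eef_rot: [-3.141, 0.001, 3.099]
wrist_force: [0.2, 0.0, 0.1]
finger_gap: 41.5
finger_force: 20.0
shift cm [-20.19   5.25   0.16] roll -0.0 | pos [439.  -57.  107.3] yaw 3.099 gap 41.5 F [0.2 0.  0.1] t 17.6 j6 -1.74
```

```bash
python3 -m creep '[[-0.5,[-2,0.5,0],0],[-0.5,[-5.5,1.4,0],0],[-0.5,[-9,2.3,0],0],[-0.5,[-12.5,3.2,0],0],[-0.5,[-16,4.1,0],0],[-0.5,[-18.8,4.9,0],0],[-0.5,[-20.19,5.25,0],0],[-0.5,[-20.19,5.25,0],0],[-0.5,[-20.19,5.25,0],0],[-0.5,[-20.19,5.25,0],0]]'; python3 -c "
from h import *
go(643,-13,23,-.042+np.pi)"
```

```text
clock: 18.6
eef_pos: [642.0, -13.3, 106.4]
eef_rot: [3.142, -0.001, 3.099]
wrist_force: [-0.8, 0.3, -0.5]
finger_gap: 41.7
finger_force: 20.0
shift cm [-0.11  0.03  8.34] roll -0.01 | pos [642.  -13.3 106.4] yaw 3.099 gap 41.7 F [-0.8  0.3 -0.5] t 18.6 j6 -1.61
```

```bash
python3 -m creep '[[-0.5,[0,0,2],0],[-0.5,[0,0,4],0],[-0.5,[0,0,6],0],[-0.5,[0,0,7.4],0],[-0.5,[0,0,8.1],0],[-0.5,[0,0,8.35],0],[-0.5,[0,0,8.35],0],[-0.5,[0,0,8.35],0],[-0.5,[0,0,8.35],0]]'; python3 -c "
from h import *
go(643,-13,21.2,-.042+np.pi)"
```

```text
clock: 19.5
eef_pos: [643.2, -13.0, 24.1]
eef_rot: [-3.142, 0.001, 3.099]
wrist_force: [0.4, -0.8, 0.7]
finger_gap: 41.7
finger_force: 20.0
shift cm [0.02 0.   0.29] roll -0.0 | pos [643.2 -13.   24.1] yaw 3.099 gap 41.7 F [ 0.4 -0.8  0.7] t 19.5 j6 -1.61
```

```bash
python3 -m creep '[[-0.5,[0,0,0.15],0],[-0.5,[0,0,0.28],0],[-0.5,[0,0,0.28],0],[-0.5,[0,0,0.28],0]]'; python3 -m creep '[[0.12,[0,0,0],0],[0.12,[0,0,0],0],[0.12,[0,0,0],0],[0.12,[0,0,0],0],[0.12,[0,0,-2],0],[0.12,[0,0,-5],0],[0.12,[0,0,-9],0],[0.12,[0,0,-9],0],[0.12,[0,0,-9],0]]'; python3 -c "
from h import *
go(397.7,-182.2,108,-.042+np.pi)"
```

```text
clock: 19.9
eef_pos: [643.1, -13.0, 21.1]
eef_rot: [-3.142, 0.001, 3.099]
wrist_force: [-1.7, 0.4, 5.5]
finger_gap: 41.7
finger_force: 20.0
clock: 20.8
eef_pos: [643.1, -13.0, 111.2]
eef_rot: [-3.142, 0.001, 3.099]
wrist_force: [-0.3, -1.1, -0.7]
finger_gap: 52.4
finger_force: 0.0
shift cm [ 23.81 -17.94   0.29] roll -0.0 | pos [643.1 -13.  111.2] yaw 3.099 gap 52.4 F [-0.3 -1.1 -0.7] t 20.8 j6 -1.61
```

```bash
python3 -m creep '[[0.2,[3,-2.3,0],0],[0.2,[6.5,-4.9,0],0],[0.2,[10,-7.5,0],0],[0.2,[13.5,-10.2,0],0],[0.2,[17,-12.8,0],0],[0.2,[20.5,-15.4,0],0],[0.2,[23,-17.3,0],0],[0.2,[23.81,-17.94,0],0],[0.2,[23.81,-17.94,0],0],[0.2,[23.81,-17.94,0],0],[0.2,[23.81,-17.94,0],0]]'; python3 -c "
from h import *
go(397.7,-182.2,17,-.042+np.pi)"
```

```text
clock: 21.9
eef_pos: [398.2, -181.6, 110.3]
eef_rot: [3.141, -0.0, 3.1]
wrist_force: [0.4, 0.7, 0.0]
finger_gap: 56.5
finger_force: 0.0
shift cm [ 0.04 -0.06  9.33] roll 0.01 | pos [ 398.2 -181.6  110.3] yaw 3.1 gap 56.5 F [0.4 0.7 0. ] t 21.9 j6 -2.04
```

```bash
python3 -m creep '[[0.2,[0.04,0,2],0],[0.2,[0.04,-0.03,5],0],[0.2,[0.04,-0.03,7.5],0],[0.2,[0.04,-0.03,8.8],0],[0.2,[0.04,-0.03,9.2],0],[0.2,[0.04,-0.03,9.3],0],[0.2,[0.04,-0.03,9.3],0],[0.2,[0.04,-0.03,9.3],0]]' 15; python3 -m creep '[[-0.7,[0,0,0],0],[-0.7,[0,0,0],0],[-0.7,[0,0,0],0],[-0.7,[0,0,0],0],[-0.7,[0,0,0],0],[-0.7,[0,0,0],0],[-0.7,[0,0,-1],0],[-0.7,[0,0,-3],0],[-0.7,[0,0,-6],0],[-0.7,[0,0,-9],0],[-0.7,[0,0,-9],0],[-0.7,[0,0,-9],0]]' 20; python3 -c "
from h import *
go(646,58.8,106,-.042+np.pi)"
```

```text
clock: 22.7
eef_pos: [397.5, -182.6, 18.3]
eef_rot: [-3.141, 0.001, 3.1]
wrist_force: [0.2, 0.2, 0.3]
finger_gap: 56.7
finger_force: 0.0
clock: 23.9
eef_pos: [397.1, -182.5, 108.1]
eef_rot: [-3.141, 0.001, 3.099]
wrist_force: [0.7, 0.8, -0.6]
finger_gap: 29.5
finger_force: 20.0
shift cm [-23.85  25.16   0.22] roll -0.0 | pos [ 397.1 -182.5  108.1] yaw 3.099 gap 29.5 F [ 0.7  0.8 -0.6] t 23.9 j6 -2.04
```

```bash
python3 -m creep '[[-0.7,[-1.5,1.6,0],0],[-0.7,[-4.3,4.5,0],0],[-0.7,[-7,7.4,0],0],[-0.7,[-9.7,10.2,0],0],[-0.7,[-12.4,13.1,0],0],[-0.7,[-15.1,15.9,0],0],[-0.7,[-17.8,18.8,0],0],[-0.7,[-20.5,21.6,0],0],[-0.7,[-22.7,24,0],0],[-0.7,[-23.85,25.16,0],0],[-0.7,[-23.85,25.16,0],0],[-0.7,[-23.85,25.16,0],0]]'; python3 -m creep '[[-0.7,[0,0,0],0],[-0.7,[0,0,0],0]]'; python3 -c "
from h import *
go(646,58.8,24,-.042+np.pi)"
```

```text
clock: 25.1
eef_pos: [645.1, 58.4, 106.2]
eef_rot: [-3.141, -0.002, 3.1]
wrist_force: [-0.1, 0.5, -0.4]
finger_gap: 29.4
finger_force: 20.0
clock: 25.3
eef_pos: [645.5, 58.0, 107.7]
eef_rot: [-3.142, -0.0, 3.098]
wrist_force: [-0.8, -0.4, -0.4]
finger_gap: 29.6
finger_force: 20.0
shift cm [-0.05  0.08  8.37] roll -0.01 | pos [645.5  58.  107.7] yaw 3.098 gap 29.6 F [-0.8 -0.4 -0.4] t 25.3 j6 -1.49
```

```bash
python3 -m creep '[[-0.7,[0,0,2],0],[-0.7,[0,0,4],0],[-0.7,[0,0,6],0],[-0.7,[0,0,7.4],0],[-0.7,[0,0,8.1],0],[-0.7,[0,0,8.35],0],[-0.7,[0,0,8.35],0],[-0.7,[0,0,8.35],0],[-0.7,[0,0,8.35],0]]'; python3 -c "
from h import *
go(646,58.8,21.7,-.042+np.pi)"
```

```text
clock: 26.2
eef_pos: [646.3, 58.9, 24.9]
eef_rot: [3.141, 0.001, 3.099]
wrist_force: [0.4, 1.0, -0.7]
finger_gap: 29.3
finger_force: 20.0
shift cm [ 0.03 -0.01  0.32] roll -0.0 | pos [646.3  58.9  24.9] yaw 3.099 gap 29.3 F [ 0.4  1.  -0.7] t 26.2 j6 -1.49
```

```bash
python3 -m creep '[[-0.7,[0,0,0.15],0],[-0.7,[0,0,0.3],0],[-0.7,[0,0,0.3],0],[-0.7,[0,0,0.3],0]]'; python3 -m creep '[[-0.15,[0,0,0],0],[-0.15,[0,0,0],0],[-0.15,[0,0,0],0],[-0.15,[0,0,0],0],[-0.15,[0,0,-2],0],[-0.15,[0,0,-5],0],[-0.15,[0,0,-9],0],[-0.15,[0,0,-9],0],[-0.15,[0,0,-9],0]]'; python3 -c "
from h import *
go(338.2,-303.4,108,-.042+np.pi)"
```

```text
clock: 26.6
eef_pos: [646.1, 58.8, 21.8]
eef_rot: [3.142, 0.001, 3.099]
wrist_force: [-2.4, -0.6, 6.1]
finger_gap: 29.6
finger_force: 20.0
clock: 27.5
eef_pos: [646.2, 58.8, 111.7]
eef_rot: [3.141, 0.001, 3.099]
wrist_force: [-0.1, -1.3, 0.2]
finger_gap: 40.1
finger_force: 0.0
shift cm [ 29.24 -37.49   0.33] roll -0.0 | pos [646.2  58.8 111.7] yaw 3.099 gap 40.1 F [-0.1 -1.3  0.2] t 27.5 j6 -1.49
```

```bash
python3 -m creep '[[0.2,[2.4,-3.1,0],0],[0.2,[5.2,-6.7,0],0],[0.2,[8,-10.3,0],0],[0.2,[10.8,-13.8,0],0],[0.2,[13.6,-17.4,0],0],[0.2,[16.4,-21,0],0],[0.2,[19.2,-24.6,0],0],[0.2,[22,-28.2,0],0],[0.2,[24.8,-31.8,0],0],[0.2,[27.3,-35,0],0],[0.2,[29.24,-37.49,0],0],[0.2,[29.24,-37.49,0],0]]'; python3 -m creep '[[0.2,[0,0,0],0],[0.2,[0,0,0],0]]'; python3 -c "
from h import *
go(338.2,-303.4,20,-.042+np.pi)"
```

```text
clock: 28.7
eef_pos: [335.7, -305.0, 110.0]
eef_rot: [3.14, -0.002, 3.096]
wrist_force: [0.0, 0.1, -0.6]
finger_gap: 56.2
finger_force: 0.0
clock: 28.9
eef_pos: [338.2, -302.6, 110.5]
eef_rot: [3.141, -0.001, 3.1]
wrist_force: [0.6, 0.5, -1.1]
finger_gap: 56.5
finger_force: 0.0
shift cm [-0.01 -0.09  9.05] roll 0.01 | pos [ 338.2 -302.6  110.5] yaw 3.1 gap 56.5 F [ 0.6  0.5 -1.1] t 28.9 j6 -2.34
```

```bash
python3 -m creep '[[0.2,[0,0.05,2],0],[0.2,[0,0.05,5],0],[0.2,[0,0.05,7.5],0],[0.2,[0,0.05,8.6],0],[0.2,[0,0.05,9],0],[0.2,[0,0.05,9.05],0],[0.2,[0,0.05,9.05],0],[0.2,[0,0.05,9.05],0]]' 15; python3 -c "
from h import *
go(338.2,-303.4,20,-.042+np.pi)"; python3 -m creep '[[-0.8,[0,0,0],0],[-0.8,[0,0,0],0],[-0.8,[0,0,0],0],[-0.8,[0,0,0],0],[-0.8,[0,0,0],0],[-0.8,[0,0,0],0],[-0.8,[0,0,-1],0],[-0.8,[0,0,-3],0],[-0.8,[0,0,-6],0],[-0.8,[0,0,-9],0],[-0.8,[0,0,-9],0],[-0.8,[0,0,-9],0]]' 30; python3 -c "
from h import *
go(562.5,312.1,108,-.042+np.pi)"
```

```text
clock: 29.7
eef_pos: [338.4, -303.3, 21.5]
eef_rot: [-3.14, 0.001, 3.099]
wrist_force: [0.8, 0.6, 0.3]
finger_gap: 56.8
finger_force: 0.0
shift cm [ 0.02 -0.01  0.15] roll -0.0 | pos [ 338.4 -303.3   21.5] yaw 3.099 gap 56.8 F [0.8 0.6 0.3] t 29.7 j6 -2.34
clock: 30.9
eef_pos: [338.0, -302.9, 111.0]
eef_rot: [-3.141, 0.001, 3.099]
wrist_force: [-0.6, -0.2, -2.1]
finger_gap: 27.3
finger_force: 30.0
shift cm [-19.83  62.4    0.27] roll -0.0 | pos [ 338.  -302.9  111. ] yaw 3.099 gap 27.3 F [-0.6 -0.2 -2.1] t 30.9 j6 -2.34
```

```bash
python3 -m creep '[[-0.8,[-0.6,2,0],0],[-0.8,[-1.7,5.5,0],0],[-0.8,[-2.9,9,0],0],[-0.8,[-4,12.5,0],0],[-0.8,[-5.1,16,0],0],[-0.8,[-6.2,19.5,0],0],[-0.8,[-7.3,23,0],0],[-0.8,[-8.4,26.5,0],0],[-0.8,[-9.5,30,0],0],[-0.8,[-10.6,33.5,0],0],[-0.8,[-11.7,37,0],0],[-0.8,[-12.8,40,0],0]]'; python3 -c "
from h import *
go(562.5,312.1,108,.027+np.pi)"
```

```text
clock: 32.1
eef_pos: [482.3, 93.0, 109.3]
eef_rot: [-3.141, -0.002, 3.1]
wrist_force: [0.1, -1.6, -0.5]
finger_gap: 27.6
finger_force: 30.0
shift cm [-7.1  22.22  0.11] roll -0.79 | pos [482.3  93.  109.3] yaw 3.1 gap 27.6 F [ 0.1 -1.6 -0.5] t 32.1 j6 -1.41
```

```bash
python3 -m creep '[[-0.8,[-0.9,2.8,0],-0.2],[-0.8,[-2,6.3,0],-0.4],[-0.8,[-3.1,9.8,0],-0.6],[-0.8,[-4.2,13.2,0],-0.79],[-0.8,[-5.3,16.6,0],-0.79],[-0.8,[-6.3,19.7,0],-0.79],[-0.8,[-7,21.6,0],-0.79],[-0.8,[-7.1,22.22,0],-0.79],[-0.8,[-7.1,22.22,0],-0.79],[-0.8,[-7.1,22.22,0],-0.79],[-0.8,[-7.1,22.22,0],-0.79]]'; python3 -c "
from h import *
go(562.5,312.1,27,.027-np.pi)"
```

```text
clock: 33.2
eef_pos: [562.9, 309.3, 110.6]
eef_rot: [-3.141, -0.0, -3.116]
wrist_force: [0.7, 0.9, -0.6]
finger_gap: 27.2
finger_force: 30.0
shift cm [0.03 0.28 8.36] roll -0.01 | pos [562.9 309.3 110.6] yaw -3.116 gap 27.2 F [ 0.7  0.9 -0.6] t 33.2 j6 -1.15
```

```bash
python3 -m creep '[[-0.8,[0,0.2,2],0],[-0.8,[0,0.2,4],0],[-0.8,[0,0.2,6],0],[-0.8,[0,0.2,7.4],0],[-0.8,[0,0.2,8.1],0],[-0.8,[0,0.2,8.3],0],[-0.8,[0,0.2,8.3],0],[-0.8,[0,0.2,8.3],0],[-0.8,[0,0.2,8.3],0]]'; python3 -c "
from h import *
go(562.5,312.1,24.9,.027-np.pi)"
```

```text
clock: 34.1
eef_pos: [563.4, 312.5, 28.4]
eef_rot: [3.141, 0.001, -3.115]
wrist_force: [-0.2, -0.1, -1.7]
finger_gap: 26.9
finger_force: 30.0
shift cm [ 0.09 -0.04  0.35] roll -0.0 | pos [563.4 312.5  28.4] yaw -3.115 gap 26.9 F [-0.2 -0.1 -1.7] t 34.1 j6 -1.15
```

```bash
python3 -m creep '[[-0.8,[0,0,0.2],0],[-0.8,[0,0,0.34],0],[-0.8,[0,0,0.34],0],[-0.8,[0,0,0.34],0]]'; python3 -m creep '[[-0.15,[0,0,0],0],[-0.15,[0,0,0],0],[-0.15,[0,0,0],0],[-0.15,[0,0,0],0],[-0.15,[0,0,-2],0],[-0.15,[0,0,-5],0],[-0.15,[0,0,-9],0],[-0.15,[0,0,-13],0],[-0.15,[4,6,-15],0],[-0.15,[8,10,-15],0],[-0.15,[11,14,-15],0],[-0.15,[11,14,-15],0]]'
python3 - <<'E'
from fit import *
ims={n:np.ascontiguousarray(manip.camera(n)[:,:,::-1]) for n in P}
for n in P: cv2.imwrite(f"pics/{n}2.png",ims[n])
cv2.imwrite("pics/s2.png",ims["side"])
c=cv2.convertScaleAbs(cv2.resize(ims["top"][110:330,120:500],(798,462),interpolation=cv2.INTER_CUBIC),alpha=1.6); cv2.imwrite("pics/t2.png",c)
print(manip.read_state()['eef_pos'],manip.read_state()['clock'])
E
```

```text
clock: 34.5
eef_pos: [563.2, 312.4, 24.7]
eef_rot: [3.141, 0.0, -3.115]
wrist_force: [-2.3, -0.5, 4.8]
finger_gap: 27.3
finger_force: 30.0
clock: 35.7
eef_pos: [447.0, 451.6, 174.6]
eef_rot: [3.141, 0.0, -3.113]
wrist_force: [-0.0, -1.4, -0.1]
finger_gap: 40.0
finger_force: 0.0
[446.74025976 452.05796479 174.40929573] 35.8
```

View pics/t2.png

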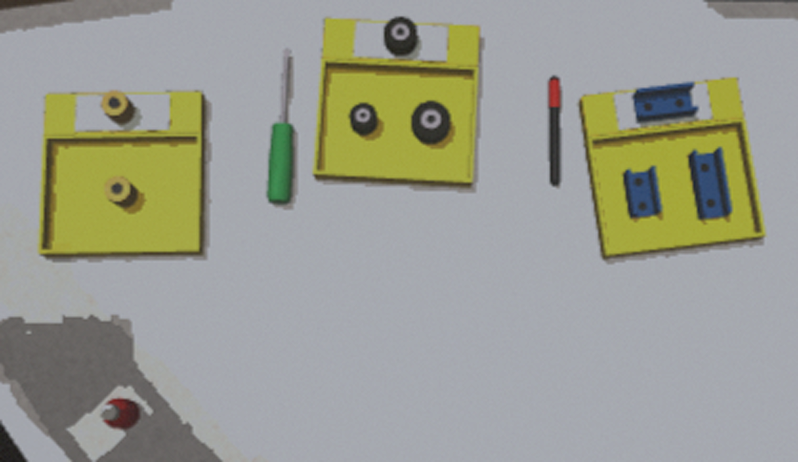

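View pics/s2.png

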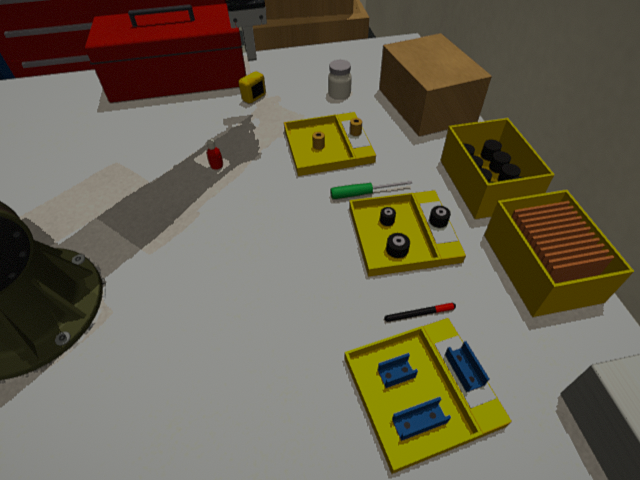

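The two pictures show all five pieces upright and flat in the right bins: side-view channels (397,371) and (421,417), feet (388,215) and (398,245), spacer (319,141). The bottle (213,157) and screwdriver (352,190) have not moved, and the arm is clear.

```bash
python3 -c "
from cell import manip
print(manip.sign_off())"
```

```text
the job is handed in; nothing more can be done
None
```

The job is handed in: all five pieces are upright and flat in their matching bins (channels, then feet, then spacer), the bottle and screwdriver were left where they stood, and the clock read about 36 s of the 120 s allowed.

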